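# Load a plating drum, door up, into its drive stand

## Task

Roll the white perforated plating drum along the bench until its orange door faces up, then lift it into the motor stand: round journal in the open V bearing, flat drive tang fully down in the slot of the white coupling on the motor side, door still roughly up for filling. The motor has stopped with the slot leaning to one side, so lean the drum to suit and feel gently for the slot, without forcing or dropping it; then let go, and do not disturb the glassware and tools round about.

Things in the scene. Friction and masses are not known exactly. Their poses are not given: they have to be found in the camera images.
- drum_center (a point): Centre of the loose plating drum (0.25 to 0.5 kg): white perforated cylinder 50 mm in diameter, 96 mm long, with a grey flange 60 mm in diameter and 8 mm thick at each end. Lying, it rolls on the flanges, axis 30 mm up: 1 rad per 30 mm of travel; pushed and let go, it runs on 1 to 3 cm. y: along the axis to the tang end; z: out through the middle of the orange door (door up = z up).
- drum_door (a point): Middle of the outer face of the orange door panel, 25 mm from the drum's axis; the panel is 74 mm long, spans about 65 degrees of the wall and stands less than 1.5 mm proud, with an orange grip rib 3 mm high and two steel clips.
- drum_tang (a point): Point on the drum's axis in its steel drive tang, 66 mm from the drum's centre towards +y. The tang is a flat bar 8 mm thick (along the drum's x), 18 mm across (along the drum's z), from 56 to 72 mm from the centre: with the door up its flats stand upright.
- drum_tail (a point): Point on the drum's axis in the round steel tail journal, 66 mm from the drum's centre towards -y. The journal is 16 mm in diameter and reaches from 56 to 78 mm from the drum's centre.
- stand_seat (a point): Where the drum's centre lies when the drum is fully seated, 85 mm above the bench, midway between the two supports of the fixed motor stand. y: the stand's drum axis, pointing to coupling and motor; z up. The flanges fit between the supports with 4 mm to spare at each end; below is only the base plate, 12 mm high. The blue gearbox, 82 to 142 mm along +y, is 108 mm high.
- stand_coupling (a point): Point on the stand's drum axis in the white slippery coupling, 67 mm from stand_seat along +y: a disc 32 mm in diameter, 60 to 74 mm along, with an open slot 9.6 mm wide, floor 9 mm below this point, mouth 14 mm above. The motor holds it fast, slot leaning up to 22 degrees about y to either side of upright, angle not reported. The tang wedges if leant over 5 degrees off it. Axes as stand_seat.
- stand_bearing (a point): Point on the stand's drum axis in the white slippery open V bearing on its grey post, 67 mm from stand_seat along -y (the bearing reaches from 60 to 74 mm). The V's flanks stand at 45 degrees; it is 36 mm wide at its top, 6.7 mm above this point. The drum's journal rests in it with its axis at this point.
- drum_core: The same drum as a whole (its hidden middle): origin at the drum's centre; its axes but for y need not follow the door.
- beaker_a: Bystander: 50 ml glass beaker with dark contents, 60 mm across, 81 mm high; origin under its centre.
- beaker_b: Bystander: 50 ml glass beaker with reddish contents, 60 mm across, 72 mm high; origin under its centre.
- hull_cell: Bystander: open violet acrylic cell, 84 x 70 x 66 mm; origin under its centre.
- dropper: Bystander: dropper bottle with red teat, 30 mm across, 86 mm high; origin under its centre.
- tweezers: Bystander: steel tweezers lying flat, 118 mm long, 10 mm high; origin under their middle.
- notebook: Bystander: dark blue notebook, 210 x 152 x 14 mm; origin under its centre.
- bulb: Bystander: red rubber bulb, 40 mm across, 98 mm high; origin under its centre.
- stand: The fixed motor stand as a whole: base plate 110 x 240 mm, 12 mm high, blue gearmotor at one end, grey bearing post at the other; origin on the bench under stand_seat, same axes.

How it is judged:
On the way:
1. the drum lies on the bench with its door up (within 20 degrees), at rest (angle between drum_center's own z axis and vertical below 0.35 rad and height (world z) of drum_center below 0.035 m and linear speed of drum_core below 0.05 m/s), for 0.2 s.
At the end, for the whole second after the job is handed in: Drum released and at rest in the stand: tang in the coupling on the motor side and journal in the bearing, each within 3.5 mm above its seated height and 5 mm sideways, drum centred within 8 mm along its axis, door within 30 degrees of straight up (z of drum_tang in the frame of stand_seat between -0.004 and 0.0035 m and x of drum_tang in the frame of stand_seat between -0.005 and 0.005 m and z of drum_tail in the frame of stand_seat between -0.004 and 0.0035 m and x of drum_tail in the frame of stand_seat between -0.005 and 0.005 m and y of drum_tang in the frame of stand_seat above 0.05 m and y of drum_center in the frame of stand_seat between -0.008 and 0.008 m and angle between drum_center's own z axis and vertical below 0.53 rad and linear speed of drum_core below 0.02 m/s and contact force between the fingers and drum_core below 0.1 N); the robot touches nothing.
It fails at once if a bystander is pushed by more than 25 mm (distance of any of beaker_a, beaker_b, hull_cell, dropper, tweezers, notebook, bulb from where it was at the start of the episode above 0.025 m).
It fails at once if an upright bystander is tipped (angle between any of beaker_a, beaker_b, dropper, hull_cell, bulb's own z axis and vertical above 0.5 rad).
It fails at once if the drum is dropped into the stand (it falls at more than 0.5 m/s over the supports) (linear speed of drum_core above 0.5 m/s and distance between drum_center and stand_seat below 0.04 m).
It fails at once if the drum is forced into the stand (contact forces between them add up to over 85 N) (contact force between drum_core and stand above 85 N).
It also fails if it takes over 64 s, if anything falls off the work surface, if the arm or the gripper's body presses on something with over 40 N, if the wrist force passes 120 N, or if a joint passes its speed limit or range.

## Robot

A 7-joint arm with a two-finger parallel gripper is mounted at the origin on a cart in front of the work surface, level with it; the furniture and walls round the work are solid. World frame = base frame: x ahead of the robot, y to its left, z up, the work surface at z = 0. Lengths are in m, angles in rad, forces in N, time in s.
With the tool pointing down it reaches from about 0.4 to 0.85 m from the base axis. Payload 4.5 kg.
Tool frame: the origin (TCP) lies midway between the tips of the shut fingers; the grasp point (between the pads) lies 19 mm behind it; z points along the fingers, y is the line along which they close (so a half turn about z gives the same grasp; the last joint's range is limited). The gripper opens to 85 mm and grips with 20 to 120 N. Pads are 22 mm wide; open, the fingers measure 114 mm over their backs; the gripper's body (76 mm by 85 mm) begins 54 mm behind the grasp point. The pads swing forward as they close: fully open they stand 13 mm farther back than shut.
Start: joints at [-1.205, 0.689, -0.195, 1.565, 0.157, 0.902, -0.215], TCP at [0.204, 0.591, 0.231] pointing down, gripper open.
Joint ranges: [-3.01, 3.01], [-0.46, 2.08], [-1.47, 1.51], [0.13, 2.56], [-1, 4.14], [0.04, 2.09], [-2.66, 2.66]. Speed limits (rad/s): [2.57, 2.57, 3.14, 3.14, 3.14, 3.14, 3.14].

## Interface

Orientations are given as a unit quaternion [x, y, z, w].
In Python, from workcell import ctrl gives the robot as it stands. Calls block until the motion is done:
- ctrl.goto(position, orientation): joint-space move of the TCP to a pose.
- ctrl.move_straight(position, rotation=None, velocity=0.15, contact_N=None): straight line of the TCP; rotation=None keeps the orientation; velocity is the mean speed in m/s. With contact_N (N) it stops when the force on the tool has changed by that much, and returns True; else False.
- ctrl.goto_joints(angles): joint-space move.
- ctrl.command_gripper(opening, grip_force=None): finger opening in m; grip_force is the grip in N (None keeps the last); returns when the fingers have stopped.
- ctrl.sleep(seconds).
- ctrl.solve_ik(position, orientation): joint angles nearest the present ones, or None.
- ctrl.capture(name): name is "scene" or "top" or "wrist"; returns a dict with "image" (384x512x3 uint8, red, green, blue), "mtx" (3x3 intrinsics, pixels), "origin" and "attitude" of the camera in the world. Camera axes: x right, y up, looking along -z (the intrinsics and any distortion apply to the point x, -y, -z); pixel columns grow to the right and rows downward; lengths in m; the calibration is good to about 2 mm. A picture is of the moment at which its call begins. There is no depth.
A pose or a line that the arm cannot do raises ctrl.MotionError and nothing moves.
- ctrl.sign_off(): hands the job in; it is judged then, once.
Readings, each from a call of its own:
- ctrl.get_clock(): time.
- ctrl.get_joint_pos(): joint angles.
- ctrl.get_qvel(): joint speeds.
- ctrl.get_joint_efforts(): joint torques, N m.
- ctrl.get_position(): TCP position.
- ctrl.get_tcp_rot(): TCP orientation.
- ctrl.get_ft_force(): force on the tool from outside, world axes, zero at the start.
- ctrl.get_ft_torque(): the same for the moment, N m.
- ctrl.get_width(): finger opening in m.
- ctrl.get_grasp_force(): force on a finger pad.
Only numpy, scipy, OpenCV 4.12 (cv2) and the standard library are available. Lean on these libraries where they do the work, as an engineer would, in place of code of your own. Each camera call takes 0.05 s, during which the arm holds its last target. There are 200 camera calls.

## Working session

There is one attempt and no reset: what is moved stays moved. The work goes in short steps, each a Python script; the robot and the scene stay as the last script left them, time stands still between calls to the robot, and variables do not carry over. Pictures are saved under pics/ and viewed, at most 10 in all, crops included, and the job is handed in when it is done.

```bash
mkdir -p pics; ls; cat > h.py <<'E'
import numpy as np, cv2
from workcell import ctrl
from scipy.spatial.transform import Rotation as R
def att(c):
    a=np.array(c["attitude"]); return a if a.shape==(3,3) else R.from_quat(a).as_matrix()
def ray(c,u,v):
    d=np.linalg.inv(c["mtx"])@np.array([u,v,1.]); d[1]*=-1; d[2]*=-1
    return np.array(c["origin"]),att(c)@d
def onz(c,u,v,z):
    o,d=ray(c,u,v); return o+d*(z-o[2])/d[2]
def proj(c,p):
    q=att(c).T@(np.array(p)-c["origin"]); q=q*[1,-1,-1]; q=c["mtx"]@q; return q[:2]/q[2]
def save(c,n): cv2.imwrite("pics/"+n+".png",cv2.cvtColor(c["image"],cv2.COLOR_RGB2BGR))
E
python3 - <<'E'
from h import *
ims=[]
for n in("scene","top","wrist"):
    c=ctrl.capture(n); ims.append(c["image"]); print(n,c["origin"],c["attitude"],c["mtx"].tolist() if hasattr(c["mtx"],'tolist') else c["mtx"],[k for k in c])
    save(c,n+"0")
print(ctrl.get_clock(),ctrl.get_tcp_rot(),ctrl.get_position())
E
```

```text
pics
scene [-0.0578796  -0.80939356  1.18104057] [ 0.33811657 -0.12903785 -0.32015882  0.87551399] [[419.00769168763264, 0.0, 261.2451455757288], [0.0, 419.00769168763264, 189.5604600879982], [0.0, 0.0, 1.0]] ['image', 'mtx', 'origin', 'attitude']
top [-0.24309525 -0.47534358  1.89558508] [ 0.20836791 -0.11992828 -0.51013628  0.8258093 ] [[448.4924220696043, 0.0, 252.62479273803723], [0.0, 448.4924220696043, 186.46258656980913], [0.0, 0.0, 1.0]] ['image', 'mtx', 'origin', 'attitude']
wrist [0.14004017 0.61348834 0.37384634] [-0.11093755 -0.07751562  0.57524246  0.80670955] [[307.0878746576614, 0.0, 256.2518915477359], [0.0, 307.0878746576614, 188.532037200525], [0.0, 0.0, 1.0]] ['image', 'mtx', 'origin', 'attitude']
0.15 [ 1.65101077e-01  9.86276405e-01 -6.96457781e-04 -5.13037121e-05] [0.20348028 0.59043362 0.23067259]
```

View pics/scene0.png

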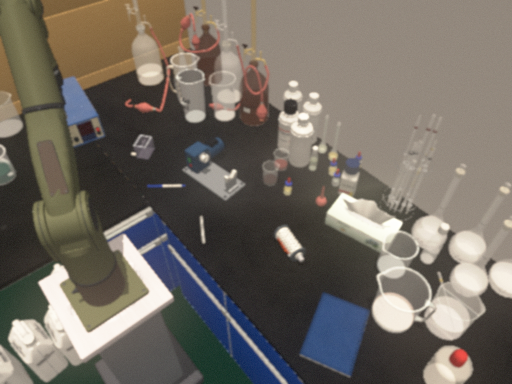

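View pics/top0.png

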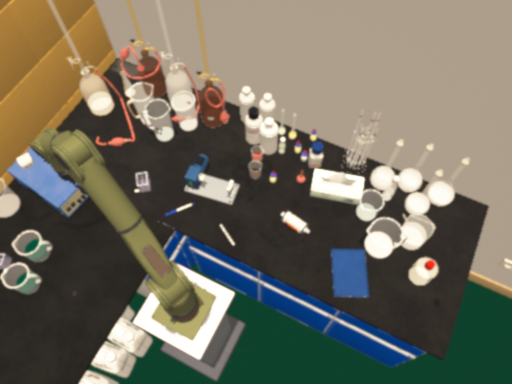

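The scene view shows the drum at about (290,243), the stand at (213,178) with the blue motor at (205,153), and the notebook at (335,333). The top view shows the drum at (295,222) and the stand at (212,187). Next I'll zoom in on both.

```bash
python3 - <<'E'
from h import *
cs=ctrl.capture("scene"); ct=ctrl.capture("top")
f=lambda c,x,y,w,h,s: cv2.resize(c["image"][y:y+h,x:x+w],None,fx=s,fy=s,interpolation=cv2.INTER_CUBIC)
a=np.vstack([np.hstack([f(cs,265,215,50,50,6),f(cs,175,130,80,50,6)[:300,:480]]),np.hstack([f(ct,270,197,50,50,6),f(ct,175,155,80,50,6)])])
cv2.imwrite("pics/z.png",a[...,::-1])
for c,u,v,z in[(cs,290,243,.03),(ct,295,222,.03),(cs,213,178,.012),(ct,212,187,.012),(cs,202,230,0),(ct,227,235,0),(cs,270,175,.04),(ct,256,170,.04),(cs,335,333,.01)]: print(onz(c,u,v,z).round(3))
E
```

```text
[ 0.549 -0.26   0.03 ]
[ 0.546 -0.26   0.03 ]
[0.539 0.164 0.012]
[0.543 0.169 0.012]
[ 0.366 -0.007  0.   ]
[ 0.364 -0.008  0.   ]
[0.7   0.014 0.04 ]
[0.705 0.016 0.04 ]
[ 0.444 -0.565  0.01 ]
```

View pics/z.png

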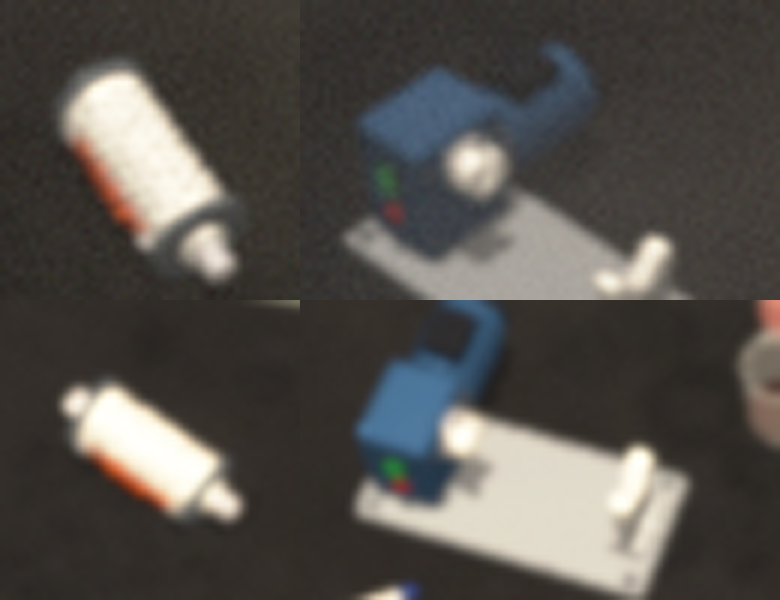

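The crops show the drum lying diagonally with its door on the robot side, at the lower left. The stand's motor is on the left in the crop and the V bearing on the right. Next I'll compute both axes and look closer with the wrist camera.

```bash
cat >> h.py <<'E'
def Rtool(ydir,tilt=0.,axis=None):
    "tool pointing down with closing line ydir (horizontal 2-vector); then tilted about world axis"
    y=np.array([ydir[0],ydir[1],0.]);y/=np.linalg.norm(y); z=np.array([0,0,-1.]); x=np.cross(y,z)
    r=R.from_matrix(np.c_[x,y,z])
    return r if axis is None else R.from_rotvec(np.array(axis)*tilt)*r
E
python3 - <<'E'
from h import *
ct=ctrl.capture("top"); cs=ctrl.capture("scene")
g=lambda x,y,x0,y0,ox,oy:(x0+(x-ox)/6,y0+(y-oy)/6)
print("drum",[onz(ct,*g(*p,270,197,0,300),.03).round(4) for p in[(75,403),(228,503)]],[onz(cs,*g(*p,265,215,0,0),.03).round(4) for p in[(100,85),(215,260)]])
print("stand",[onz(ct,*g(*p,175,155,300,300),.085).round(4) for p in[(460,432),(633,483)]],[onz(cs,*g(*p,175,130,300,0),.085).round(4) for p in[(475,165),(645,260)]])
E
python3 - <<'E'
from h import *
# candidate IK check
for name,p,ang in[("drum",[.548,-.26],None)]:
  for a in np.arange(-180,180,30):
    q=Rtool([np.cos(np.radians(a)),np.sin(np.radians(a))]).as_quat()
    for pp in([.548,-.26,.011],[.54,.167,.066]):
        s=ctrl.solve_ik(pp,q); print(a,pp,None if s is None else np.round(s,2)[[0,4,6]])
E
```

```text
drum [array([ 0.5563, -0.1936,  0.03  ]), array([ 0.5331, -0.3298,  0.03  ])] [array([ 0.5667, -0.1999,  0.03  ]), array([ 0.535 , -0.3271,  0.03  ])]
stand [array([0.5372, 0.2122, 0.085 ]), array([0.5572, 0.0716, 0.085 ])] [array([0.5396, 0.2122, 0.085 ]), array([0.5705, 0.0763, 0.085 ])]
-180 [0.548, -0.26, 0.011] [0.78 1.07 2.6 ]
-180 [0.54, 0.167, 0.066] [-0.01  0.91  1.92]
-150 [0.548, -0.26, 0.011] [ 0.13 -0.81 -1.51]
-150 [0.54, 0.167, 0.066] [0.06 1.   2.37]
-120 [0.548, -0.26, 0.011] [ 0.13 -0.81 -0.99]
-120 [0.54, 0.167, 0.066] [-0.73 -1.   -1.53]
-90 [0.548, -0.26, 0.011] [ 0.29 -0.29 -0.94]
-90 [0.54, 0.167, 0.066] [-0.56 -0.58 -1.4 ]
-60 [0.548, -0.26, 0.011] [ 0.35 -0.07 -0.61]
-60 [0.54, 0.167, 0.066] [-0.5  -0.37 -1.07]
-30 [0.548, -0.26, 0.011] [ 0.41  0.14 -0.29]
-30 [0.54, 0.167, 0.066] [-0.43 -0.16 -0.75]
0 [0.548, -0.26, 0.011] [0.47 0.35 0.05]
0 [0.54, 0.167, 0.066] [-0.38  0.01 -0.39]
30 [0.548, -0.26, 0.011] [0.53 0.54 0.41]
30 [0.54, 0.167, 0.066] [-0.33  0.17 -0.02]
60 [0.548, -0.26, 0.011] [0.59 0.7  0.79]
60 [0.54, 0.167, 0.066] [-0.27  0.33  0.35]
90 [0.548, -0.26, 0.011] [0.65 0.83 1.2 ]
90 [0.54, 0.167, 0.066] [-0.22  0.49  0.73]
120 [0.548, -0.26, 0.011] [0.71 0.93 1.65]
120 [0.54, 0.167, 0.066] [-0.15  0.63  1.12]
150 [0.548, -0.26, 0.011] [0.75 1.01 2.12]
150 [0.54, 0.167, 0.066] [-0.08  0.77  1.52]
```

```bash
cat >> h.py <<'E'
# hand-eye, from the start picture
_Rt=R.from_quat([1.65101077e-01,9.86276405e-01,-6.96457781e-04,-5.13037121e-05]);_pt=np.array([0.20348028,0.59043362,0.23067259])
_Rc=R.from_quat([-0.11093755,-0.07751562,0.57524246,0.80670955]);_pc=np.array([0.14004017,0.61348834,0.37384634])
CR=_Rt.inv()*_Rc; CP=_Rt.inv().apply(_pc-_pt)
def lookpose(Rt,target,dist):
    "TCP position so that the wrist camera of tool rotation Rt looks at target from dist"
    Rc=Rt*CR; return np.array(target)+Rc.apply([0,0,dist])-Rt.apply(CP)
E
python3 - <<'E'
from h import *
print(CP,CR.as_matrix().round(3).tolist())
s=np.array([-.16,.987]); n=[-.987,-.16]
ax=np.array([n[0],n[1],0])
for t in(-.6,-.45,-.3,.3,.45,.6):
    Rt=Rtool(n,t,ax); p=lookpose(Rt,[.538,.205,.09],.2); q=ctrl.solve_ik(p,Rt.as_quat())
    print(t,Rt.as_matrix()[:,2].round(2),p.round(3),(Rt*CR).as_matrix()[:,2].round(2),None if q is None else np.round(q,2))
E
```

```text
[ 0.06747137  0.00093814 -0.14318388] [[-0.001, 0.963, 0.268], [1.0, 0.0, 0.001], [0.001, 0.268, -0.963]]
-0.6 [-0.09  0.56 -0.83] [0.541 0.189 0.139] [ 0.12 -0.76  0.64] [-0.1   0.84  0.02  1.85 -0.97  0.77 -2.25]
-0.45 [-0.07  0.43 -0.9 ] [0.54  0.196 0.141] [ 0.1  -0.65  0.75] [ 0.44  1.11 -1.25  1.82  0.87  0.8   2.25]
-0.3 [-0.05  0.29 -0.96] [0.539 0.204 0.141] [ 0.09 -0.53  0.84] [ 0.31  1.01 -1.14  1.82  0.88  0.82  2.17]
0.3 [ 0.05 -0.29 -0.96] [0.534 0.233 0.133] [-0.01  0.03  1.  ] [-0.28  0.9  -0.67  1.68  0.86  1.1   1.94]
0.45 [ 0.07 -0.43 -0.9 ] [0.533 0.239 0.129] [-0.03  0.18  0.98] [-0.38  0.95 -0.64  1.62  0.9   1.25  1.88]
0.6 [ 0.09 -0.56 -0.83] [0.532 0.244 0.123] [-0.05  0.32  0.95] [-0.46  1.01 -0.62  1.55  0.94  1.4   1.83]
```

```bash
python3 - <<'E'
from h import *
s=np.array([-.16,.987]); n=[-.987,-.16]; ax=np.array([n[0],n[1],0])
Rt=Rtool(n,-.45,ax); p=lookpose(Rt,[.54,.19,.085],.25); print(p)
ctrl.goto(p,Rt.as_quat()); c=ctrl.capture("wrist"); save(c,"w1"); np.save("w1.npy",c,allow_pickle=True); print(ctrl.get_clock())
d=np.array([.18,.984]); Rt=Rtool([d[1],-d[0]]); p=lookpose(Rt,[.548,-.26,.03],.24)
print(p); ctrl.goto(p,Rt.as_quat()); c=ctrl.capture("wrist"); save(c,"w2"); np.save("w2.npy",c,allow_pickle=True); print(ctrl.get_clock(),ctrl.get_joint_pos())
a=np.load("w1.npy",allow_pickle=True).item()["image"]
cv2.imwrite("pics/w12.png",cv2.resize(np.hstack([a[:,56:456],c["image"][:,56:456]]),None,fx=1,fy=1)[...,::-1])
E
```

```text
[0.54734196 0.14857803 0.17314678]
2.5333
[ 0.54681335 -0.26297567  0.11803346]
4.1833 [ 0.24352676  0.82815983  0.2275974   1.73200867 -0.2947306   0.61718877
  0.46399248]
```

View pics/w12.png

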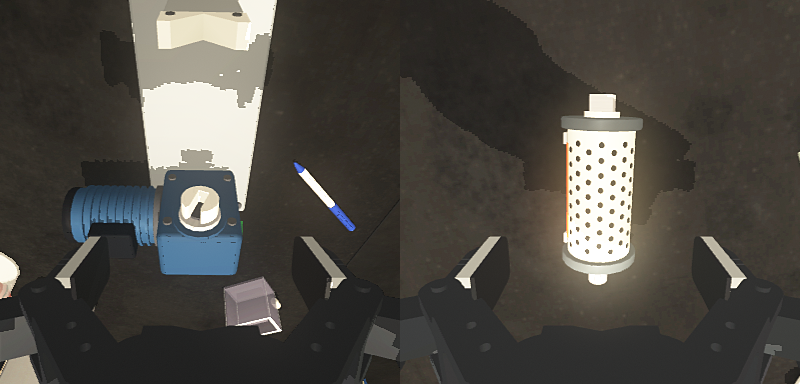

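The left half shows the stand from the bearing side, with the coupling and its dark slot at about (200,208) and the V bearing at (205,30). The right half shows the drum. Its flat tang is at the top (600,103), which is the +y end, and its journal is at (600,278). The orange door shows only at the left limb (567,190), so it's about 90° over, and rolling towards +x brings it up.

```bash
python3 - <<'E'
from h import *
a=np.load("w1.npy",allow_pickle=True).item()
i=a["image"]
z=cv2.resize(i[180:240,226:286],None,fx=8,fy=8,interpolation=cv2.INTER_CUBIC)
z2=cv2.resize(i[5:65,196:316],None,fx=4,fy=4,interpolation=cv2.INTER_CUBIC); 
o=np.zeros((480,480+300,3),np.uint8); o[:,:480]=z; o[:150,480:780]=cv2.resize(z2,(300,150))
cv2.imwrite("pics/z1.png",o[...,::-1])
c=np.load("w2.npy",allow_pickle=True).item(); c0=c
for u,v in[(602,123),(598.5,262),(602,100),(598,279)]: print(onz(c,u-344,v,.03).round(4))
E
```

```text
[ 0.5582 -0.2074  0.03  ]
[ 0.5353 -0.3187  0.03  ]
[ 0.5611 -0.1914  0.03  ]
[ 0.5321 -0.3344  0.03  ]
```

View pics/z1.png

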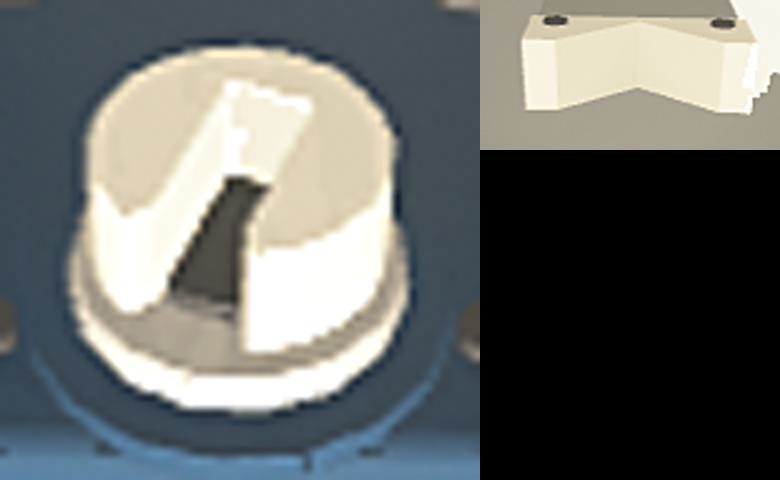

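```bash
python3 - <<'E'
from h import *
a=np.load("w1.npy",allow_pickle=True).item(); i=a["image"]
b=[onz(a,259.8,48.2,.0917),onz(a,258.8,39.8,.0737)]
print("bearing",[x.round(4) for x in b],"V width",np.linalg.norm(onz(a,196+77/2.5,48.2,.0917)-onz(a,196+242/2.5,48.2,.0917)))
f=onz(a,255.9,198.75,.085); print("face centre",f.round(4), "dist bearing-face",[np.linalg.norm((f-x)[:2]) for x in b])
bb=(b[0]+b[1])/2; s=(f-bb)[:2]; s/=np.linalg.norm(s); print("s",s,"seat",((f+bb)/2).round(4))
n=np.array([s[0],s[1],0]); ex=np.cross(n,[0,0,1])
def face(x,y):
    o,d=ray(a,226+x/8,180+y/8); t=n@(f-o)/(n@d); p=o+d*t-f; return np.array([p@ex,p[2]])*1000
P={k:face(*k) for k in[(232,82),(128,212),(310,105),(250,245),(239,46),(88,150),(390,150)]}
for k in P: print(k,P[k].round(1))
for p,q in[((232,82),(128,212)),((310,105),(250,245))]:
    d=P[q]-P[p]; print("lean deg (+ = mouth toward stand +x)",np.degrees(np.arctan2(d[0],d[1])))
c=np.load("w2.npy",allow_pickle=True).item()
# plate edges in scene/top as an extra check
E
```

```text
bearing [array([0.5567, 0.0823, 0.0917]), array([0.557 , 0.0829, 0.0737])] V width 0.036973239992725365
face centre [0.5394 0.2028 0.085 ] dist bearing-face [np.float64(0.12174457281169145), np.float64(0.12118548400745628)]
s [-0.14408372  0.9895655 ] seat [0.5481 0.1427 0.0839]
(232, 82) [  0.8 -10.7]
(128, 212) [11.3  9.4]
(310, 105) [-7.6 -7.2]
(250, 245) [-1.1 13.9]
(239, 46) [  0.  -16.7]
(88, 150) [15.8  0.3]
(390, 150) [-15.8  -0.3]
lean deg (+ = mouth toward stand +x) 27.552163718940687
lean deg (+ = mouth toward stand +x) 17.02405249021607
```

Geometry is consistent: V width 37 mm against 36 given, bearing to coupling face 121 mm against 120. The slot leans about 21.5°, with its mouth towards world +x. Next I'll cage the drum loosely and roll it +x.

```bash
cat >> h.py <<'E'
def door(c,ctr,d,rad=.0255,half=.034):
    "door lean in deg about axis d (+ toward d x z), from orange pixels cast onto the cylinder"
    hsv=cv2.cvtColor(c["image"],cv2.COLOR_RGB2HSV)
    m=cv2.inRange(hsv,(3,120,90),(20,255,255)); ctr=np.array(ctr)
    y=np.array([d[0],d[1],0.]);y/=np.linalg.norm(y);z=np.array([0,0,1.]);x=np.cross(y,z)
    A=[];Y=[]
    for v,u in np.argwhere(m>0):
        o,r=ray(c,u,v); o=o-ctr; a=np.array([o@x,o@z]);b=np.array([r@x,r@z])
        q=(a@b)**2-(b@b)*(a@a-rad**2)
        if q<0: continue
        t=(-(a@b)-np.sqrt(q))/(b@b); p=a+t*b; yy=(o+r*t)@y
        if abs(yy)<.045: A.append(np.degrees(np.arctan2(p[0],p[1])));Y.append(yy)
    if len(A)<5: return None
    lo,hi=np.percentile(A,[2,98]); return len(A),round(lo,1),round(hi,1),round((lo+hi)/2,1),round(np.mean(Y),4)
E
cat > pose.py <<'E'
import numpy as np
d=np.array([.2,.98]);d/=np.linalg.norm(d);n=np.array([d[1],-d[0]]);c0=np.array([.5467,-.2630])
E
python3 - <<'E'
from h import *; from pose import *
print(door(np.load("w2.npy",allow_pickle=True).item(),[*c0,.03],d))
Rt=Rtool(n); ctrl.move_straight([*c0,.1],Rt.as_quat())
print(ctrl.move_straight([*c0,.011],velocity=.08,contact_N=6))
ctrl.command_gripper(.062); 
ctrl.move_straight([*(c0+n*.045),.011],velocity=.03)
ctrl.sleep(.6)
c=ctrl.capture("wrist"); save(c,"w3"); print(ctrl.get_clock(),ctrl.get_position(),ctrl.get_ft_force())
print(door(c,[*(c0+n*.045),.03],d))
E
```

```text
None
False
8.3833 [ 0.59077711 -0.27200497  0.01101154] [ 1.21896431 -0.87986089  0.46202271]
(6120, np.float64(-68.4), np.float64(-12.1), np.float64(-40.3), np.float64(0.0134))
```

View pics/w3.png

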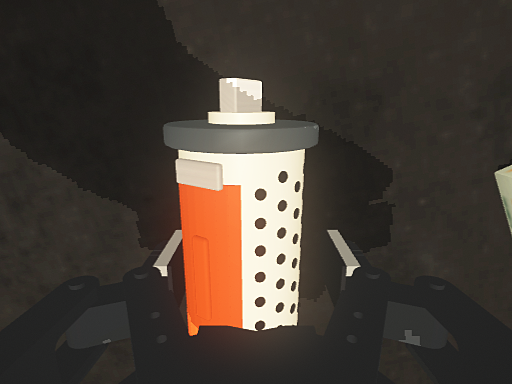

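The door's upper edge is near the crown, at (241,260), with the drum against the left finger. It needs about 30–35° more, so I'll roll another 16 mm and re-measure, taking the drum centre from the wall's limbs.

```bash
cat >> h.py <<'E'
def centre(c,ctr,d,row=215):
    "sideways offset (m, along d x z) of the drum axis from ctr, from the limbs of the wall (white/orange) at an image row"
    from scipy.optimize import brentq
    hsv=cv2.cvtColor(c["image"],cv2.COLOR_RGB2HSV)[row-2:row+3]
    ok=((hsv[...,2]>190)|((hsv[...,1]>120)&(hsv[...,0]<20)&(hsv[...,2]>90))).sum(0)>=3
    us=np.where(ok&(np.arange(512)>150)&(np.arange(512)<340))[0]; l,r=us.min(),us.max()
    y=np.array([d[0],d[1],0.]);y/=np.linalg.norm(y);z=np.array([0,0,1.]);x=np.cross(y,z)
    # bisector plane of the two limb rays (projected on the cross-section)
    b=[];
    for u in(l-.5,r+.5):
        o,q=ray(c,u,row); v=np.array([q@x,q@z]); b.append(v/np.linalg.norm(v))
    o=np.array(o)-ctr; w=b[0]+b[1]; t=-(o@z)/w[1]; return l,r,o@x+t*w[0], .025/np.sin(np.arccos(b[0]@b[1])/2)-o@z
E
python3 - <<'E'
from h import *; from pose import *
def look(k,nm):
    c=ctrl.capture("wrist"); save(c,nm); p=[*(c0+n*k),.03]; q=centre(c,p,d); p2=[*(c0+n*(k+q[2])),.03]; print(q,door(c,p2,d),ctrl.get_clock())
look(.045,"w4a")
ctrl.move_straight([*(c0+n*.061),.011],velocity=.03); ctrl.sleep(.7)
look(.061,"w4")
E
```

```text
(np.int64(180), np.int64(300), np.float64(-0.006345819440827759), np.float64(-0.002032714509336453)) (8300, np.float64(-63.6), np.float64(2.1), np.float64(-30.8), np.float64(0.014)) 8.4333
(np.int64(211), np.int64(329), np.float64(0.0060320780739960755), np.float64(-0.0001748119901358175)) (10142, np.float64(-15.0), np.float64(52.8), np.float64(18.9), np.float64(0.0141)) 9.8667
```

Now it's +19° with the drum against the leading finger. Closing will roll it back about 6 mm, to roughly +8°, which is within limits and leans the right way for the slot.

```bash
python3 - <<'E'
from h import *; from pose import *
k=.061
def look(nm):
    c=ctrl.capture("wrist"); save(c,nm); p=[*(c0+n*k),.03]; q=centre(c,p,d); p2=[*(c0+n*(k+q[2])),.03]; print(q,door(c,p2,d),ctrl.get_width(),ctrl.get_grasp_force(),ctrl.get_clock())
ctrl.move_straight([*(c0+n*k),.006],velocity=.05,contact_N=8)
ctrl.command_gripper(.053,20); ctrl.sleep(.5); look("w5a")
ctrl.command_gripper(.04,35); ctrl.sleep(.4); look("w5"); print(ctrl.get_position(),ctrl.get_ft_force())
E
```

```text
(np.int64(198), np.int64(322), np.float64(0.0018334787297900413), np.float64(-0.0011166540830248872)) (11866, np.float64(-30.3), np.float64(59.4), np.float64(14.5), np.float64(0.0157)) 0.05266513279873165 0.0 10.925
(np.int64(199), np.int64(323), np.float64(0.002467962955442179), np.float64(-0.0012958323821230938)) (11869, np.float64(-30.9), np.float64(57.4), np.float64(13.2), np.float64(0.0156)) 0.04868494339611772 36.266337633132935 11.5917
[ 0.60669606 -0.27524734  0.00618991] [ 0.47449618 -0.06702242  3.35330874]
```

View pics/w5.png

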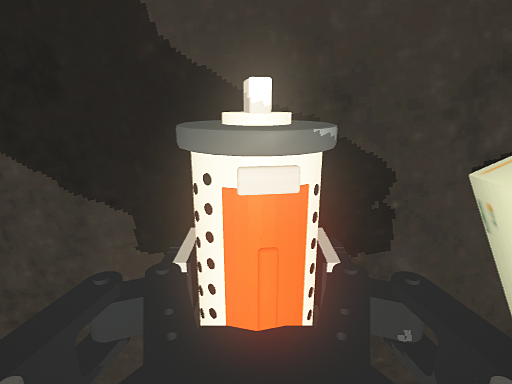

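The door faces nearly up, its rib at column ~268 against a wall centre of ~257. The wide upper edge reading is contaminated by orange glow, so I'll cast the specific edge pixels instead.

```bash
python3 - <<'E'
from h import *; from pose import *
c=ctrl.capture("wrist"); y=np.array([*d,0]);z=np.array([0,0,1.]);x=np.cross(y,z)
print(ctrl.get_joint_pos().round(3) if hasattr(ctrl.get_joint_pos(),'round') else ctrl.get_joint_pos())
for off in(0,.001,.0025):
  ctr=np.array([*(c0+n*(.061+off)),.03])
  def ang(u,v,rad):
    o,r=ray(c,u,v); o=o-ctr; a=np.array([o@x,o@z]);b=np.array([r@x,r@z]); q=(a@b)**2-(b@b)*(a@a-rad**2)
    t=(-(a@b)-np.sqrt(max(q,0)))/(b@b); p=a+t*b; return np.degrees(np.arctan2(*p)).round(1)
  print(off,"edges",ang(222,215,.026),ang(309,215,.026),"rib",ang(258,280,.029),ang(278,280,.029),"clip",ang(238,180,.027),ang(300,180,.027))
# along-axis check: flange top far rim and tang tip
for u,v,zz in[(258,78,.039),(257,122,.06)]: p=onz(c,u,v,zz); print("along",(p[:2]-c0-n*.061)@d,"side",(p[:2]-c0-n*.061)@n)
E
```

```text
[ 0.252  1.051  0.203  1.564 -0.335  0.561  0.44 ]
0 edges -24.6 47.6 rib 2.2 15.8 clip -10.9 33.2
0.001 edges -27.2 43.7 rib 0.3 13.7 clip -13.1 30.5
0.0025 edges -31.2 38.5 rib -2.7 10.6 clip -16.5 26.5
along 0.07679353855044692 side 0.0011956307981454677
along 0.06339234006561574 side 0.0007815060431649937
```

```bash
cat >> h.py <<'E'
s=np.array([-.14408,.98957,0]); ns=np.array([.98957,.14408,0]); seat=np.array([.5481,.1427,.085])
OFF=np.array([.006,.001,-.024])
def tool_for(P,tilt): # tilt deg of the tool about s, P = drum centre
    Rt=Rtool(ns[:2],np.radians(tilt),s); return np.array(P)-Rt.apply(OFF),Rt.as_quat()
def slot(h,lean=21.5): # point h above the seat along the slot
    a=np.radians(lean); return seat+h*(np.sin(a)*ns+np.cos(a)*np.array([0,0,1.]))
E
python3 - <<'E'
from h import *; from pose import *
p=ctrl.get_position(); ctrl.move_straight([p[0],p[1],.15],velocity=.12)
P,q=tool_for(slot(.09),13.5); ctrl.goto(P,q)
P,q=tool_for(slot(.04),13.5); print(ctrl.move_straight(P,q,velocity=.06,contact_N=8))
ctrl.sleep(.3); c=ctrl.capture("wrist"); save(c,"w6"); np.save("w6.npy",c,allow_pickle=True); print(ctrl.get_clock(),ctrl.get_position()-P,ctrl.get_width(),ctrl.get_ft_force())
E
```

```text
False
15.8667 [1.17957163e-04 2.15547639e-05 1.53280087e-04] 0.04926987971072133 [ 0.63720268  0.39995461 -2.54184374]
```

View pics/w6.png

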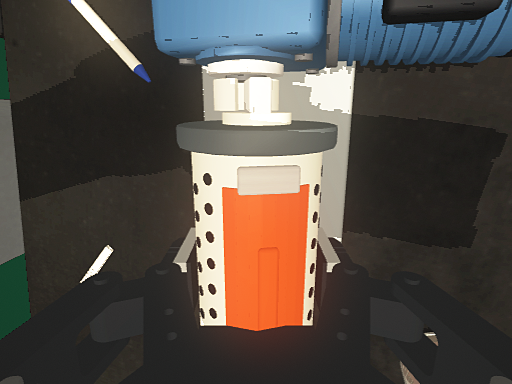

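The drum sits unchanged in the grip, with the tang at about (258,95) above the coupling at (248,85) and the gearbox beyond at the top. One crop here to compare the tang with the coupling.

```bash
python3 - <<'E'
from h import *
i=np.load("w6.npy",allow_pickle=True).item()["image"]
cv2.imwrite("pics/z6.png",cv2.resize(i[52:132,200:310],None,fx=7,fy=7,interpolation=cv2.INTER_CUBIC)[...,::-1])
E
```

```text
(no output)
```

View pics/z6.png

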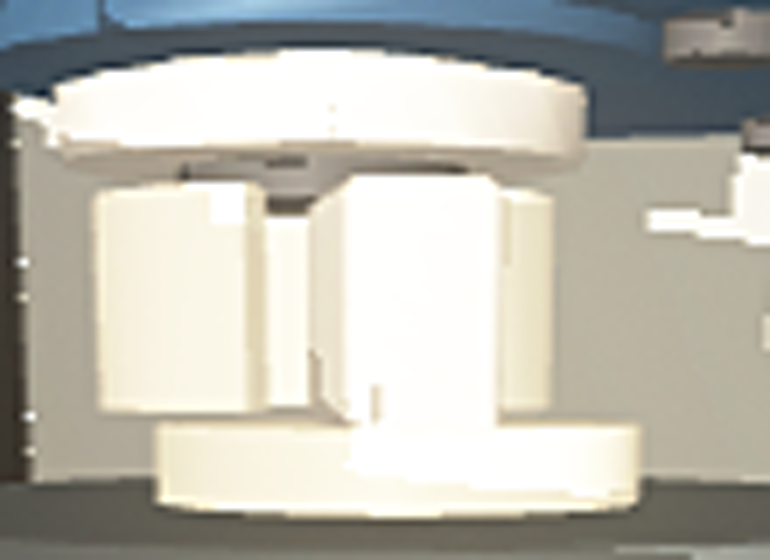

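```bash
python3 - <<'E'
from h import *
c=np.load("w6.npy",allow_pickle=True).item()
def q(x,y,z): p=onz(c,200+x/7,52+y/7,z)-seat; return (np.array([p@s,p@ns])*1000).round(1)
print("coupling far/near at slot-left lip", q(257,185,.101),q(257,410,.101),"expect along 74/60, x 1.1")
print("coupling left/right limb", q(97,300,.085),q(553,300,.085),"expect x -16/16 roughly")
print("tang tip L/R top corners",q(345,177,.129),q(497,177,.132),"base",q(345,425,.129),q(497,425,.132),"hover centre x",slot(.04)[:2],((slot(.04)-seat)@ns*1000).round(1))
print("lower left corner of tang", q(308,212,.113))
E
```

```text
coupling far/near at slot-left lip [72.9  0.3] [59.2  0.1] expect along 74/60, x 1.1
coupling left/right limb [ 66.5 -16.8] [66.3 16.7] expect x -16/16 roughly
tang tip L/R top corners [71.1 13.4] [70.7 21.6] base [59.1 13.3] [59.2 21.8] hover centre x [0.56260714 0.14481222] 14.7
lower left corner of tang [70.5  7. ]
```

Tang and coupling agree to within 0.5 mm both along and sideways, and the tang's lean reads about 21°. Lowering gently along the slot.

```bash
python3 - <<'E'
from h import *
for h in(.012,-.0015):
    P,q=tool_for(slot(h),13.5); r=ctrl.move_straight(P,q,velocity=.025,contact_N=5)
    p=ctrl.get_position(); print(h,r,"left above seat mm",((p-tool_for(seat,13.5)[0])*1000).round(1),np.round(ctrl.get_ft_force(),1),np.round(ctrl.get_ft_torque(),2),ctrl.get_clock())
    if r: break
E
```

```text
0.012 False left above seat mm [ 4.6  0.6 11.3] [-0.5  0.2 -4.1] [ 0.01 -0.37 -0.01] 17.1333
-0.0015 True left above seat mm [ 0.7  0.1 -0.1] [1.9 0.2 3.8] [ 0.03 -0.47  0.08] 17.6167
```

It contacted at the seated height. I'll settle it a touch, release, back off along the tool axis, and check.

```bash
python3 - <<'E'
from h import *
P,q=tool_for(slot(-.0015),13.5); print(ctrl.move_straight(P,q,velocity=.01,contact_N=6),((ctrl.get_position()-tool_for(seat,13.5)[0])*1000).round(1),np.round(ctrl.get_ft_force(),1))
ctrl.command_gripper(.056); ctrl.sleep(.3); print(ctrl.get_grasp_force()); ctrl.command_gripper(.075)
up=-R.from_quat(q).as_matrix()[:,2]; p=ctrl.get_position()
ctrl.move_straight(p+up*.06,velocity=.08); ctrl.move_straight(p+up*.16,velocity=.12); ctrl.sleep(.5)
c=ctrl.capture("wrist"); save(c,"w7"); np.save("w7.npy",c,allow_pickle=True)
b=ctrl.capture("scene"); 
o=np.hstack([c["image"][:,90:430],cv2.resize(b["image"][130:226,160:260],(400,384),interpolation=cv2.INTER_CUBIC)])
cv2.imwrite("pics/fin.png",o[...,::-1]); print(ctrl.get_clock(),ctrl.get_ft_force())
E
```

```text
False [ 0.8  0.2 -0.2] [1.9 0.2 7.7]
0.0
21.2167 [-0.33823107  0.14467395 -0.83757958]
```

View pics/fin.png

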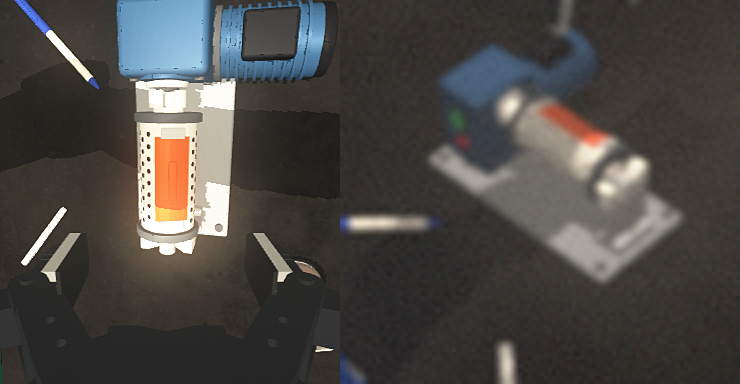

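The drum lies level and centred, tang in the coupling and journal in the V, with the orange door leaning slightly off up. In the wrist view the door is at (172,178) and the tang at (167,97). The tool is clear and contact came at exactly the seated height, so I'm handing in.

```bash
python3 -c "
from h import *
c=np.load('w7.npy',allow_pickle=True).item()
for u,v in[(167+90,97),(168+90,248)]: p=onz(c,u,v,.09)-seat; print((p@s*1000).round(1),(p@ns*1000).round(1))
print(ctrl.sign_off())"
```

```text
67.4 1.1
-73.5 2.1
the job is handed in; nothing more can be done
None
```

I rolled the drum door-up, seated it in the stand and released it, and handed the job in at about 21 s of 64 s; the result wasn't reported back. By my measurements the tang is fully down in the slot, the journal is in the V, the door leans about 21° (limit 30°), and the tool never went near the glassware or tools.

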